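# Hold a frame over the wet oil sketch

### The arm

A 6-joint arm with a two-finger parallel gripper is mounted at the origin on the work surface. World frame = base frame: x ahead of the robot, y to its left, z up, the work surface at z = 0. Lengths are in m, angles in rad, forces in N, time in s.
With the tool pointing down it reaches from about 0.25 to 0.775 m from the base axis. Payload 4 kg.
Tool frame: the origin (TCP) lies between the finger pads; the fingertips stand r.tips_ahead ahead of it and the grasp point (between the pads) lies 3 mm ahead of it (r.tips_ahead is the distance from the TCP to the fingertips, in m); z points along the fingers, y is the direction in which the jaws open and shut (so a half turn about z gives the same grasp; the last joint's range is limited). The gripper opens to 85 mm and grips with 20 to 120 N. Pads are 22 mm wide; open, the fingers measure 114 mm over their backs; the gripper's body (76 mm by 85 mm) begins 54 mm behind the grasp point. The pads swing forward as they close: fully open they stand 13 mm farther back than shut.
Start: joints at [1.24, 0.087, 1.371, -0, 1.684, -0.103], TCP at [0.124, 0.536, 0.253] pointing down, gripper open.
Joint ranges: [-3.1, 3.1], [-0.76, 2.03], [0.27, 2.55], [-1.08, 4.22], [0.17, 2.65], [-2.57, 2.57]. Speed limits (rad/s): [2.79, 2.79, 3.14, 3.14, 3.14, 3.14].

### API

Orientations are given as a 3x3 rotation matrix whose columns are the frame's x, y, z axes.
In Python, from cell import r gives the robot as it stands.
- The arm moves only by the tool move_arm, never from a script. Its argument "moves" is a list that holds one entry, the list of rows, each a list of 7 numbers: the shift along the tool's x, y, z in cm, then the turn, a rotation vector about the tool's x, y, z in degrees, then the opening, from 0 (shut) to 1 (fully open). A call has 1 to 12 rows; each row is the pose to reach, as a shift and turn from the pose commanded when the call began, along the tool's axes at that moment; what a row does not reach only later rows make up. A row lasts 1/10 s, in which the tool goes at most 50 mm and 8.59 degrees, less where a joint would pass 70% of its speed; a pose out of reach is approached as far as the arm can. A call with a gripper value outside its range is refused whole. The fingers move at their own pace and stop on an object; the grip force is fixed at half the most. Time passes only in rows, so rows that repeat a pose let the fingers close. It gives the time, the measured TCP pose, the force and the opening at its end, in the units of the state.
- r.get_obs(): the state, without advancing time (a new reading comes with each control period).
- r.get_image(name): name is "scene" or "side" or "wrist"; returns a dict with "color" (384x512x3 uint8, red, green, blue), "intrinsics" (3x3 intrinsics, pixels), "view" (4x4, takes a point from world to camera coordinates); the wrist camera has in their place "T_tool_cam" (4x4, takes a point from camera to tool coordinates, whose origin is the TCP and whose axes are the flange's). Camera axes: x right, y down, z forward; pixel columns grow to the right and rows downward; lengths in m; the calibration is good to about 2 mm. A picture is of the moment at which its call begins: read the wrist's pose just before it. There is no depth.
- r.close_job(): hands the job in, once; it reports no verdict.
The state is a dict: "t": time; "qpos": joint angles; "dq": joint speeds; "joint_torque": joint torques, N m; "position": TCP position; "tool_rot": TCP orientation; "force": force on the tool from outside, world axes, zero at the start; "torque": the same for the moment, N m; "width": finger opening in m.
Only numpy, scipy, OpenCV 4.12 (cv2) and the standard library are available. Lean on these libraries where they do the work, as an engineer would, in place of code of your own. Each camera call takes 0.05 s, during which the arm holds its last target. There are 200 camera calls.

### The job

The little oil sketch lying on the drawing board is still wet and the painter wants to see how it looks framed: take from the folio the frame that fits it (leave the smaller one lying), lift it over the caddy without disturbing the brush tin, jar and bottle in it, and bring it over the sketch. Finish while still gripping the frame, holding it still and level about a centimetre above the paint, centred on the sketch and square with it. Never touch or shift the sketch, and do not set the frame down on anything.

Things in the scene. Friction and masses are not known exactly. Their poses are not given: they have to be found in the camera images.
- frame: Dark wooden picture frame that fits the sketch, flat on the folio, 138 (x) x 188 (y) mm outside, 22 high, opening 86 x 136, 0.16 kg. Origin: centre of underside, z up. Moulding 26 wide: outer 15 mm full height; inner 11 mm a lip 7 to 18 mm up, rebate under it. Mid long moulding: 56 mm from origin along x; short: 81 along y; pinch there from above, one finger inside the opening.
- small_frame: The smaller frame, same make, too small for the sketch: 102 (x) x 138 (y) mm outside, 22 mm high, sight opening 50 x 86 mm; lies on the folio beside the other (nearer to or farther from the robot). Origin: centre of its underside. To be left alone.
- panel: The wet oil sketch: a painted panel 100 (x) x 150 (y) x 6 mm with a muted landscape and a thin pale margin, lying loose on the drawing board, paint upward. Origin: centre of its underside; x along its short side, y along its long side, z up.
- panel_face (a point): Centre of the sketch's painted face (6 mm above the panel's underside, 24 mm above the table), axes as the panel.
- board: Plywood drawing board lying on the table, fixed, 300 (x) x 240 (y) x 18 mm, on the other side of the caddy from the folio. Origin: centre of its underside.
- folio: Closed grey folio (big portfolio with black spine and corners) lying on the table, fixed, 400 (x) x 240 (y) x 20 mm; both frames lie on it. Origin: centre of its underside.
- caddy: Open pale wooden caddy (low box), fixed on the table between folio and drawing board, 340 (x) x 100 (y) x 45 mm, walls and floor 6 mm. Holds the brush tin, jar and bottle in a row along x in any order. Origin: centre of its underside. x along its length.
- brush_tin: Tin can of brushes in the caddy, 62 mm across, 100 mm high, brushes standing up to 195 mm above its underside. Origin: centre of its underside. Stands loose.
- jar: Amber glass jar with a lid in the caddy, 64 mm across, 95 mm high. Origin: centre of its underside. Stands loose.
- bottle: Glass bottle in the caddy, 58 mm across, 150 mm high. Origin: centre of its underside. Stands loose.
Mind the look-alikes: they are no part of the job. What is shaped like the frame but pink or white is not meant.

How it is judged:
On the way, in this order (a step that is already met when the one before it is completed fails the run):
1. the frame is gripped and lifted off the folio (underside over 60 mm above the table) (contact force between the fingers and frame above 1 N and height (world z) of frame above 0.06 m), for 0.1 s.
2. the frame, gripped, passes above the caddy (underside over 120 mm above the table) (contact force between the fingers and frame above 1 N and height (world z) of frame above 0.12 m and y of frame in the frame of caddy between -0.06 and 0.06 m and x of frame in the frame of caddy between -0.26 and 0.26 m), for 0.04 s.
At the end, for the whole second after the job is handed in: Frame gripped, still, touching only the fingers: underside 3 to 20 mm above the paint, centre within 6 mm of the sketch's, long sides parallel within 0.06 rad, level within 0.06 rad. Sketch not shifted (8 mm); small frame, tin, jar and bottle where they were (25 mm), the last three upright (contact force between the fingers and frame above 1 N and horizontal distance between frame and panel_face below 0.006 m and z of frame in the frame of panel_face between 0.003 and 0.02 m and angle between the y axis of frame and the y axis of panel, either way round below 0.06 rad and angle between frame's own z axis and vertical below 0.06 rad and linear speed of frame below 0.01 m/s and contact force between frame and panel below 0.1 N and contact force between frame and board below 0.1 N and contact force between frame and folio below 0.1 N and contact force between frame and caddy below 0.1 N and contact force between frame and small_frame below 0.1 N and contact force between frame and brush_tin below 0.1 N and contact force between frame and jar below 0.1 N and contact force between frame and bottle below 0.1 N and distance of panel from where it was at the start of the episode below 0.008 m and distance of each of small_frame, brush_tin, jar, bottle from where it was at the start of the episode below 0.025 m and angle between each of brush_tin, jar, bottle's own z axis and vertical below 0.2 rad); the arm keeps its last pose, push and grip.
It fails at once if the wet sketch is touched by the frame, the fingers or the arm (contact force between panel and frame above 0.2 N or contact force between panel and the fingers above 0.2 N or contact force between panel and the arm above 0.2 N).
It fails at once if the brush tin, jar or bottle is knocked (moved over 30 mm or tipped) (distance of any of brush_tin, jar, bottle from where it was at the start of the episode above 0.03 m or angle between any of brush_tin, jar, bottle's own z axis and vertical above 0.3 rad).
It fails at once if the smaller frame is moved by more than 30 mm (distance of small_frame from where it was at the start of the episode above 0.03 m).
It also fails if it takes over 48 s, if anything falls off the work surface, if the arm or the gripper's body presses on something with over 40 N, if the wrist force passes 120 N, or if a joint passes its speed limit or range.

## Working session

There is one attempt and no reset: what is moved stays moved. The work goes in short steps, Python scripts to look and compute and a tool call to move; the robot and the scene stay as the last step left them, time stands still between calls to the robot, and variables do not carry over. Pictures are saved under pics/ and viewed, about 8 in all and at most 12, crops included, and the job is handed in when it is done.

Besides the shell and the picture viewer there is one more tool, called after "Call:" as name(argument=value, ...) on one line, values as JSON. move_arm: Moves the arm, as the interface text tells. Its arguments: {"type":"object","properties":{"moves":{"type":"array"}},"required":["moves"]}

```bash
mkdir -p pics
python3 - <<'E'
from cell import r
import cv2,numpy as np
o=r.get_obs();print(o['t'],o['position'],np.round(o['tool_rot'],3),o['width'],r.tips_ahead)
for n in("scene","side","wrist"):
    i=r.get_image(n);cv2.imwrite(f'pics/{n}0.png',i['color'][:,:,::-1]);np.savez(f'pics/{n}0.npz',**i)
    print(n,np.round(i['intrinsics'],1).tolist(),np.round(i.get('view',i.get('T_tool_cam')),3).tolist())
E
```

```text
0.0 [0.12406574 0.53535234 0.25212506] [[-0.974  0.226 -0.001]
 [ 0.226  0.974 -0.002]
 [ 0.    -0.002 -1.   ]] 0.0854864471386483 0.022
scene [[346.8, 0.0, 254.8], [0.0, 346.8, 190.4], [0.0, 0.0, 1.0]] [[-0.13, 0.991, -0.021, -0.079], [0.628, 0.065, -0.776, -0.23], [-0.768, -0.114, -0.631, 1.284], [0.0, 0.0, 0.0, 1.0]]
side [[499.3, 0.0, 255.4], [0.0, 499.3, 182.0], [0.0, 0.0, 1.0]] [[0.988, -0.154, 0.011, -0.384], [-0.096, -0.663, -0.742, 0.173], [0.122, 0.732, -0.67, 1.483], [0.0, 0.0, 0.0, 1.0]]
wrist [[265.8, 0.0, 256.3], [0.0, 265.8, 195.1], [0.0, 0.0, 1.0]] [[-0.0, -0.945, -0.326, 0.084], [1.0, 0.0, -0.001, -0.0], [0.001, -0.326, 0.945, -0.119], [0.0, 0.0, 0.0, 1.0]]
```

View pics/scene0.png

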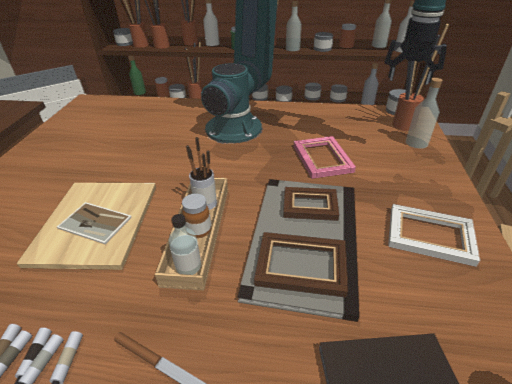

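View pics/side0.png

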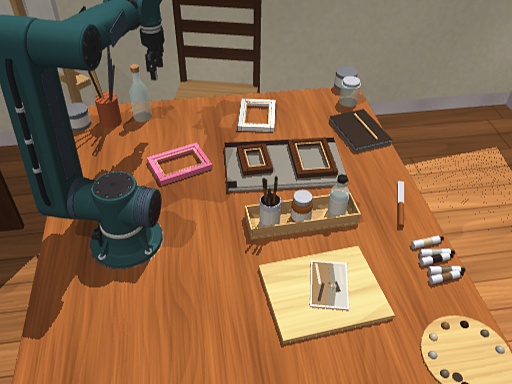

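Candidates: the large dark frame at scene (303,263), the small dark frame at (311,203), the pink one at (323,157) and the white one at (433,235). By the description it is the large dark one, farther from the robot. The sketch is at scene (95,222). Next is a close crop to check this and pick corners.

Run:
```python
import cv2,numpy as np
a=cv2.imread('pics/scene0.png');b=cv2.imread('pics/side0.png')
def c(i,x,y,w,h,s):return cv2.resize(i[y:y+h,x:x+w],None,fx=s,fy=s,interpolation=cv2.INTER_CUBIC)
A=c(a,250,225,100,75,4);B=c(a,50,195,100,75,4);C=c(b,275,125,100,75,4);D=c(b,290,250,100,75,4)
cv2.imwrite('pics/crop.png',np.vstack([np.hstack([A,B]),np.hstack([C,D])]))
```

```text
(no output)
```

View pics/crop.png

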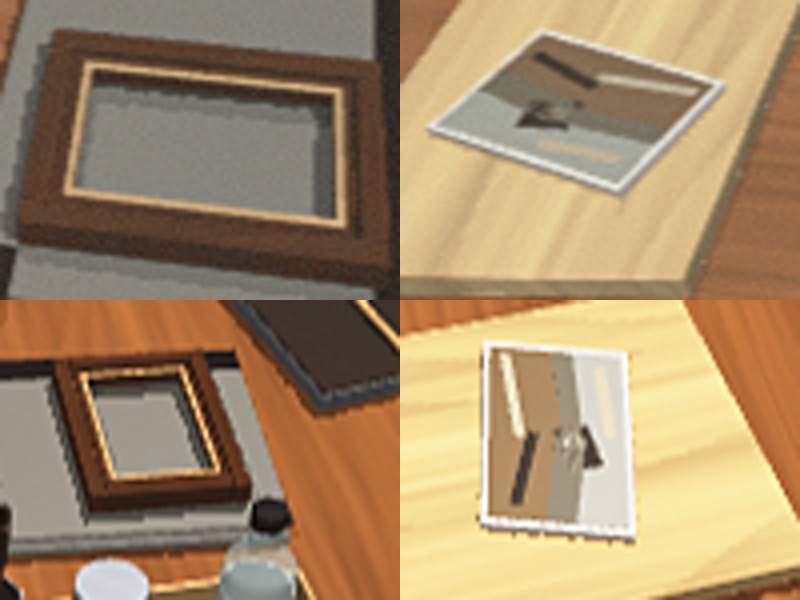

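The crop shows the large dark frame with its gold lip, lying on the folio. The sketch is complete in both views with its white margin. I'll turn the corners into world positions next.

```bash
cat > h.py <<'E'
import numpy as np,cv2
def ray(K,V,uv,z):
    V=np.asarray(V);R=V[:3,:3];c=-R.T@V[:3,3]
    d=R.T@np.linalg.inv(K)@np.array([uv[0],uv[1],1.]);return c+d*(z-c[2])/d[2]
def quad(K,V,uvs,z):
    P=np.array([ray(K,V,u,z) for u in uvs])
    L=np.linalg.norm(np.roll(P,-1,0)-P,axis=1)
    # long-axis angle
    e=np.roll(P,-1,0)-P;i=np.argmax(L[:2]+L[2:]);d=e[i]-e[i+2]
    print('c',P[:,:2].mean(0).round(4),'sides',L.round(4),'long ang deg',np.degrees(np.arctan2(d[1],d[0])).round(2));return P
E
python3 - <<'E'
from h import *
S=np.load('pics/scene0.npz');D=np.load('pics/side0.npz')
def q(I,uv,off,z):return quad(I['intrinsics'],I['view'],(np.array(uv)-.5*3)/4+off,z)
print('frame');q(S,[(55,30),(380,62),(392,268),(18,240)],(250,225),.042);q(D,[(55,60),(200,52),(250,187),(95,200)],(275,125),.042)
print('panel');q(S,[(145,30),(324,85),(220,193),(30,128)],(50,195),.024);q(D,[(83,42),(233,52),(235,240),(80,227)],(290,250),.024)
def p(I,u,z):print(u,ray(I['intrinsics'],I['view'],u,z).round(3))
print('small, bottle/jar/tin tops')
for u in[(287,188),(337,190),(339,220),(281,216)]:p(S,u,.042)
p(S,(179,218),.156);p(D,(343,178),.156);p(S,(194,200),.101);p(D,(301,194),.101);p(S,(202,174),.106);p(D,(270,196),.106);p(S,(200,145),.2)
print('caddy');[p(S,u,.045) for u in[(161,279),(205,283),(228,182),(190,178)]]
E
```

```text
frame
c [0.6299 0.2647] sides [0.1857 0.1375 0.1845 0.147 ] long ang deg 90.01
c [0.6271 0.2642] sides [0.1321 0.187  0.1315 0.1914] long ang deg -91.87
panel
c [ 0.5477 -0.2576] sides [0.1487 0.0987 0.1497 0.0993] long ang deg 75.0
c [ 0.5487 -0.2576] sides [0.1048 0.1546 0.0995 0.153 ] long ang deg -105.28
small, bottle/jar/tin tops
(287, 188) [0.386 0.218 0.042]
(337, 190) [0.381 0.351 0.042]
(339, 220) [0.496 0.35  0.042]
(281, 216) [0.497 0.21  0.042]
(179, 218) [0.646 0.016 0.156]
(343, 178) [0.649 0.011 0.156]
(194, 200) [0.527 0.007 0.101]
(301, 194) [0.528 0.018 0.101]
(202, 174) [0.431 0.002 0.106]
(270, 196) [0.434 0.018 0.106]
(200, 145) [0.443 0.012 0.2  ]
caddy
(161, 279) [ 0.714 -0.02   0.045]
(205, 283) [0.713 0.072 0.045]
(228, 182) [0.38  0.055 0.045]
(190, 178) [ 0.373 -0.055  0.045]
```

```bash
cat >> h.py <<'E'
def toolshift(o,target,dyaw_deg):
    "shift cm in tool axes; turn about tool z for world yaw"
    R=np.array(o['tool_rot']);d=np.array(target)-o['position']
    print('shift cm',(R.T@d*100).round(2),'turn z',-dyaw_deg, 'dist',np.linalg.norm(d).round(3))
E
python3 - <<'E'
from h import *
from cell import r
S=np.load('pics/scene0.npz');D=np.load('pics/side0.npz')
for I,u in((S,(420,143)),(D,(141,118)),(S,(404,127)),(D,(108,124))):print(u,ray(I['intrinsics'],I['view'],u,0).round(3))
print(ray(S['intrinsics'],S['view'],(435,83),.2).round(3),ray(D['intrinsics'],D['view'],(134,67),.2).round(3))
o=r.get_obs();R=np.array(o['tool_rot']);print(np.degrees(np.arctan2(R[1,1],R[0,1])))
toolshift(o,[.573,.265,.20],-76.9);toolshift(o,[.573,.265,.25],-76.9)
E
```

```text
(420, 143) [0.043 0.65  0.   ]
(141, 118) [0.035 0.634 0.   ]
(404, 127) [-0.066  0.619  0.   ]
(108, 124) [-0.09   0.611  0.   ]
[0.019 0.647 0.2  ] [0.037 0.674 0.2  ]
76.94806000119088
shift cm [-49.84 -16.2    5.26] turn z 76.9 dist 0.527
shift cm [-49.84 -16.21   0.26] turn z 76.9 dist 0.524
```

Call:
move_arm(moves=[[[-4.2,-1.4,0,0,0,6.4,1],[-8.3,-2.7,0,0,0,12.8,1],[-12.5,-4.1,0,0,0,19.2,1],[-16.6,-5.4,0.2,0,0,25.6,1],[-20.8,-6.8,0.5,0,0,32,1],[-24.9,-8.1,1,0,0,38.4,1],[-29.1,-9.5,1.5,0,0,44.9,1],[-33.2,-10.8,2.2,0,0,51.3,1],[-37.4,-12.2,3,0,0,57.7,1],[-41.5,-13.5,3.8,0,0,64.1,1],[-45.7,-14.9,4.5,0,0,70.5,1],[-49.8,-16.2,5.2,0,0,76.9,1]]])

```text
t: 1.35
position: [0.574, 0.2642, 0.2004]
tool_rot: [[0.004, 1.0, -0.001], [1.0, -0.004, -0.0], [-0.0, -0.001, -1.0]]
force: [0.7, 0.9, 0.4]
width: 0.0851
```

Call:
move_arm(moves=[[[0,0,0,0,0,0,1],[0,0,0,0,0,0,1]]])

```text
t: 1.55
position: [0.5729, 0.2647, 0.1999]
tool_rot: [[0.0, 1.0, -0.003], [1.0, -0.0, -0.0], [-0.0, -0.003, -1.0]]
force: [-0.8, -0.2, -0.4]
width: 0.0857
```

```bash
cat >> h.py <<'E'
def wrist(tag):
    from cell import r
    o=r.get_obs();i=r.get_image('wrist')
    T=np.eye(4);T[:3,:3]=o['tool_rot'];T[:3,3]=o['position']
    V=np.linalg.inv(T@np.array(i['T_tool_cam']));np.savez(f'pics/{tag}.npz',K=i['intrinsics'],V=V)
    cv2.imwrite(f'pics/{tag}.png',i['color'][:,:,::-1])
    print(o['t'],o['position'],np.round(o['tool_rot'],3).tolist(),o['width'],o['force']);return o
E
python3 -c "
from h import *
wrist('w1')"
```

```text
1.55 [0.57293864 0.26473433 0.19989029] [[0.0, 1.0, -0.003], [1.0, -0.0, -0.0], [-0.0, -0.003, -1.0]] 0.08569252797326125 [-0.77049413 -0.21463705 -0.44629227]
```

View pics/w1.png

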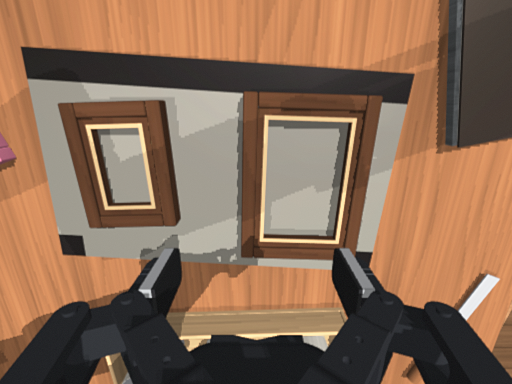

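The picture shows both dark frames from above. The large one's outer top corners are about (244,92), (382,97), (360,258) and (241,258), and the fingers are at the bottom.

Run:
```python
from h import *
w=np.load('pics/w1.npz')
quad(w['K'],w['V'],[(244,92),(382,97),(360,258),(241,258)],.042)
quad(w['K'],w['V'],[(266,116),(355,119),(342,243),(262,238)],.038)
quad(w['K'],w['V'],[(58,103),(164,101),(179,221),(90,226)],.042)
g=cv2.imread('pics/w1.png')[80:275,225:400];cv2.imwrite('pics/w1c.png',cv2.resize(g,None,fx=3,fy=3,interpolation=cv2.INTER_CUBIC))
```

```text
c [0.627  0.2647] sides [0.1349 0.1815 0.143  0.1864] long ang deg -90.77
c [0.6276 0.2645] sides [0.0907 0.1425 0.0957 0.1389] long ang deg -90.29
c [0.4311 0.284 ] sides [0.105  0.1294 0.1035 0.134 ] long ang deg -88.59
```

View pics/w1c.png

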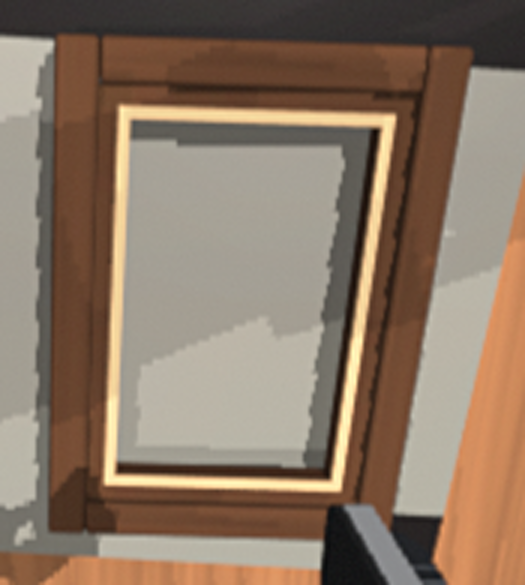

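Run:
```python
from h import *
from cell import r
w=np.load('pics/w1.npz')
f=lambda L:(np.array(L)-1)/3+[225,80]
quad(w['K'],w['V'],f([(57,34),(472,46),(388,540),(49,530)]),.042)
quad(w['K'],w['V'],f([(118,104),(397,114),(342,492),(104,487)]),.038)
quad(w['K'],w['V'],f([(133,123),(382,131),(330,477),(118,472)]),.038)
toolshift(r.get_obs(),[.572,.265,.0455],0)
```

```text
c [0.6251 0.2653] sides [0.1349 0.1857 0.1361 0.185 ] long ang deg -91.73
c [0.6258 0.2637] sides [0.0946 0.1448 0.0948 0.1459] long ang deg -91.63
c [0.626  0.2641] sides [0.085  0.1325 0.0839 0.133 ] long ang deg -91.92
shift cm [-6.000e-02 -1.000e-02  1.552e+01] turn z 0 dist 0.155
```

Call:
move_arm(moves=[[[0,-0.1,4,0,0,1.7,1],[0.1,-0.2,8,0,0,1.7,1],[0.1,-0.2,11,0,0,1.7,1],[0.1,-0.2,13,0,0,1.7,1],[0.1,-0.2,14.5,0,0,1.7,1],[0.1,-0.2,15.4,0,0,1.7,1],[0.1,-0.2,15.4,0,0,1.7,1],[0.1,-0.2,15.4,0,0,1.7,1]]])

```text
t: 2.4
position: [0.5713, 0.2671, 0.0487]
tool_rot: [[0.028, 1.0, 0.002], [1.0, -0.028, 0.001], [0.001, 0.002, -1.0]]
force: [-0.6, -0.5, -0.1]
width: 0.0854
```

Call:
move_arm(moves=[[[0,0,0,0,0,0,0.6],[0,0,0,0,0,0,0.4],[0,0,0,0,0,0,0],[0,0,0,0,0,0,0],[0,0,0,0,0,0,0],[0,0,0,0,0,0,0],[0,0,0,0,0,0,0],[0,0,0,0,0,0,0],[0,0,0,0,0,0,0]]])

```text
t: 3.3
position: [0.5712, 0.2667, 0.048]
tool_rot: [[0.029, 1.0, 0.001], [1.0, -0.029, 0.0], [0.0, 0.001, -1.0]]
force: [-2.0, 0.7, 4.4]
width: 0.0244
```

Gripped, with a width of about 24–26 mm. Now lifting.

Call:
move_arm(moves=[[[0,0,-0.5,0,0,0,0],[0,0,-1.5,0,0,0,0],[0,0,-3.5,0,0,0,0],[0,0,-6,0,0,0,0],[0,0,-9,0,0,0,0],[0,0,-12,0,0,0,0],[0,0,-15,0,0,0,0],[0,0,-18,0,0,0,0],[0,0,-20.5,0,0,0,0],[0,0,-22,0,0,0,0],[0,0,-22,0,0,0,0],[0,0,-22,0,0,0,0]]])

```text
t: 4.5
position: [0.5704, 0.2664, 0.2661]
tool_rot: [[0.029, 1.0, -0.002], [1.0, -0.029, -0.001], [-0.001, -0.002, -1.0]]
force: [0.5, -1.1, -3.0]
width: 0.0247
```

Run:
```python
from h import *
from cell import r
o=wrist('w2')
i=r.get_image('side');b=i['color'][:,:,::-1]
np.savez('pics/side2.npz',**i)
a=cv2.imread('pics/w2.png');c=cv2.resize(b[20:212,200:400],(400,384),interpolation=cv2.INTER_CUBIC)
m=np.hstack([a[:,112:],c]);cv2.imwrite('pics/m2.png',m)
```

```text
4.5 [0.57040954 0.26640656 0.26611422] [[0.029, 1.0, -0.002], [1.0, -0.029, -0.001], [-0.001, -0.002, -1.0]] 0.02468356047327296 [ 0.54403579 -1.06603901 -3.01345839]
```

View pics/m2.png

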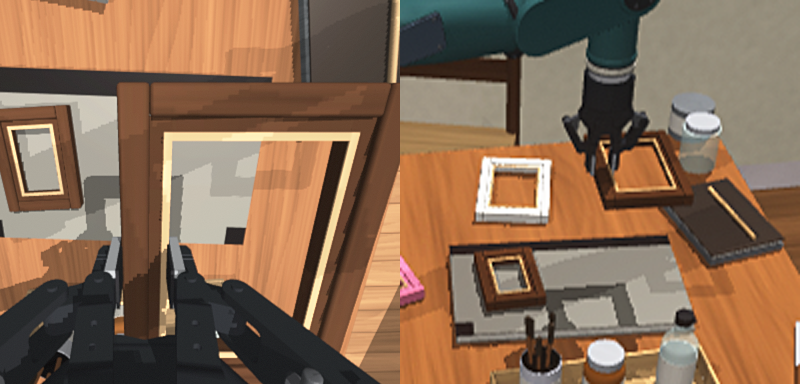

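The frame is gripped and clear of the folio, and the small frame is undisturbed. I'll overlay the predicted in-hand pose to check slip and tilt.

```bash
cat >> h.py <<'E'
def model(): # outer top corners, inner lip top corners (frame coords)
    s=np.array([(-1,1),(1,1),(1,-1),(-1,-1)])
    return np.vstack([np.c_[s*[.069,.094],np.full(4,.022)],np.c_[s*[.043,.068],np.full(4,.018)]])
E
python3 - <<'E'
from h import *
w=np.load('pics/w2.npz');K,V=w['K'],w['V']
p=np.array([.5704,.2664,.2661]);R=np.array([[.029,1,-.002],[1,-.029,-.001],[-.001,-.002,-1]])
# frame axes in world: x=tool y, y=tool x, z=-tool z
Rf=np.c_[R[:,1],R[:,0],-R[:,2]];c=p+Rf@[.056,-.001,-.028]
P=c+model()@Rf.T
uv=cv2.projectPoints(P,V[:3,:3],V[:3,3],K,None)[0][:,0];print(uv.round(1).tolist())
s=3;im=cv2.resize(cv2.imread('pics/w2.png'),None,fx=s,fy=s,interpolation=cv2.INTER_CUBIC)
for a in(uv[:4],uv[4:]):cv2.polylines(im,[np.int32(a*s+1)],True,(0,255,0),1)
# three tiles: TL area, TR area, lower-right
T=[im[y*s:(y+65)*s,x*s:(x+130)*s] for x,y in((210,75),(382,75),(382,140),(330,319))]
cv2.imwrite('pics/m3.png',np.vstack([np.hstack(T[:2]),np.hstack(T[2:])]))
E
```

```text
[[225.9, 81.2], [543.1, 81.3], [443.6, 387.5], [236.4, 387.6], [282.8, 140.5], [461.5, 140.6], [408.6, 352.9], [276.0, 352.9]]
```

View pics/m3.png

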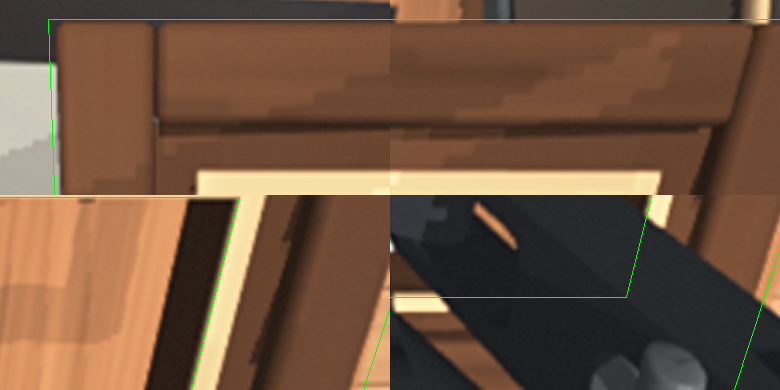

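The in-hand pose agrees with the prediction to about 1 mm and is level. Now crossing at height, with the underside at about 0.24 m against brushes at about 0.20 m.

Call:
move_arm(moves=[[[-1,-0.1,0,0,0,0.3,0],[-3,-0.4,0,0,0,0.8,0],[-6,-0.7,0,0,0,1.6,0],[-9.5,-1.2,0,0,0,2.5,0],[-13.5,-1.6,0,0,0,3.5,0],[-17.5,-2.1,0,0,0,4.6,0],[-21.5,-2.6,0,0,0,5.6,0],[-25.5,-3.1,0,0,0,6.6,0],[-29.5,-3.6,0,0,0,7.7,0],[-33.5,-4.1,0,0,0,8.7,0],[-36,-4.4,0,0,0,9.4,0],[-37,-4.5,0,0,0,9.6,0]]])

```text
t: 5.8
position: [0.5138, -0.1048, 0.2662]
tool_rot: [[0.199, 0.98, -0.002], [0.98, -0.199, -0.0], [-0.001, -0.002, -1.0]]
force: [0.6, 0.4, -2.3]
width: 0.0242
```

Run:
```python
from h import *
from cell import r
o=r.get_obs();R=np.array(o['tool_rot']);y=np.degrees(np.arctan2(R[1,1],R[0,1]));print(o['t'],o['position'],y,o['width'])
toolshift(o,[.4935,-.242,.13],-15-y)
```

```text
5.8 [ 0.51380393 -0.10475484  0.26624577] -11.496715196891877 0.024216834017683413
shift cm [-13.84   0.77  13.63] turn z 3.503284803108123 dist 0.194
```

Call:
move_arm(moves=[[[-2,0.1,0,0,0,0.5,0],[-5,0.3,0,0,0,1.2,0],[-8.5,0.5,0,0,0,2.1,0],[-12,0.7,0,0,0,3,0],[-13.8,0.8,1,0,0,3.5,0],[-13.8,0.8,3,0,0,3.5,0],[-13.8,0.8,6.5,0,0,3.5,0],[-13.8,0.8,10,0,0,3.5,0],[-13.8,0.8,12.5,0,0,3.5,0],[-13.8,0.8,13.6,0,0,3.5,0],[-13.8,0.8,13.6,0,0,3.5,0],[-13.8,0.8,13.6,0,0,3.5,0]]])

```text
t: 7.0
position: [0.4967, -0.239, 0.1325]
tool_rot: [[0.254, 0.967, 0.002], [0.967, -0.254, -0.001], [-0.0, 0.002, -1.0]]
force: [0.0, -0.9, -1.6]
width: 0.0244
```

```bash
cat > look.py <<'E'
from h import *
import sys
from cell import r
t=sys.argv[1];o=wrist(t);w=np.load(f'pics/{t}.npz');K,V=w['K'],w['V']
R=np.array(o['tool_rot']);p=np.array(o['position'])
Rf=np.c_[R[:,1],R[:,0],-R[:,2]];c=p+Rf@[.0567,-.001,-.028];P=c+model()@Rf.T
i=r.get_image('side');Vs=i['view'];np.savez(f'pics/{t}side.npz',**i);b=i['color'][:,:,::-1].copy()
a=-np.pi/12;Rp=np.array([[np.cos(a),-np.sin(a)],[np.sin(a),np.cos(a)]])
Q=np.c_[(np.array([(-.05,.075),(.05,.075),(.05,-.075),(-.05,-.075)])@Rp.T+[.548,-.2576]),np.full(4,.024)]
s=3
def draw(im,V,K):
    im=cv2.resize(im,None,fx=s,fy=s,interpolation=cv2.INTER_CUBIC)
    for pts,col in((P[:4],(0,255,0)),(P[4:],(0,255,0)),(Q,(255,0,255))):
        uv=cv2.projectPoints(pts,V[:3,:3],V[:3,3],K,None)[0][:,0];cv2.polylines(im,[np.int32(uv*s+1)],True,col,1)
    return im
A=draw(cv2.imread(f'pics/{t}.png'),V,K);B=draw(b,np.array(Vs),i['intrinsics'])
A=cv2.resize(A[60*s:384*s,190*s:512*s],(400,402))
B=B[215*s:349*s,270*s:403*s];B=cv2.resize(B,(400,402))
cv2.imwrite(f'pics/{t}m.png',np.hstack([A,B]))
E
python3 look.py w4
```

```text
7.0 [ 0.49672912 -0.23903833  0.13249482] [[0.254, 0.967, 0.002], [0.967, -0.254, -0.001], [-0.0, 0.002, -1.0]] 0.024357128221439334 [ 0.04851839 -0.91689549 -1.58086889]
```

View pics/w4m.png

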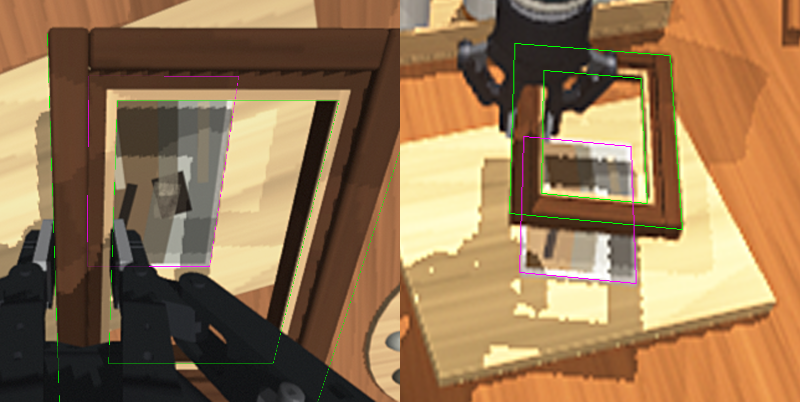

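Left is the wrist view through the opening: the predicted panel (magenta) and frame (green) outlines lie on the real edges. On the right, the side view agrees to a few mm. I'll descend part-way and check height and level in the fixed views.

Run:
```python
from h import *
from cell import r
o=r.get_obs();print(o['t'],o['position'])
toolshift(o,[.4935,-.242,.088],0)
```

```text
7.1 [ 0.49722311 -0.23945346  0.13355912]
shift cm [-0.34 -0.31  4.56] turn z 0 dist 0.046
```

Call:
move_arm(moves=[[[-0.1,-0.1,0.8,0,0,0,0],[-0.3,-0.3,2,0,0,0,0],[-0.3,-0.3,3.3,0,0,0,0],[-0.3,-0.3,4.2,0,0,0,0],[-0.3,-0.3,4.5,0,0,0,0],[-0.3,-0.3,4.5,0,0,0,0],[-0.3,-0.3,4.5,0,0,0,0],[-0.3,-0.3,4.5,0,0,0,0]]])

```text
t: 7.9
position: [0.4929, -0.2413, 0.087]
tool_rot: [[0.255, 0.967, 0.001], [0.967, -0.255, -0.001], [-0.0, 0.001, -1.0]]
force: [0.0, -1.2, -1.4]
width: 0.0245
```

```bash
cat > look2.py <<'E'
from h import *
import sys
from cell import r
t=sys.argv[1];o=r.get_obs();R=np.array(o['tool_rot']);p=np.array(o['position']);print(o['t'],p,R.round(3).tolist())
Rf=np.c_[R[:,1],R[:,0],-R[:,2]];c=p+Rf@[.0567,-.001,-.028];M=model()[:4];s=5;out=[]
print('c',c)
for n in('side','scene'):
    i=r.get_image(n);K,V=i['intrinsics'],np.array(i['view']);np.savez(f'pics/{t}{n}.npz',**i)
    pr=lambda P:cv2.projectPoints(P,V[:3,:3],V[:3,3],K,None)[0][:,0]
    top=pr(c+M@Rf.T);bot=pr(c+(M*[1,1,0])@Rf.T)
    m=pr(c[None])[0];x,y=int(m[0])-40,int(m[1])-50
    print(n,(x,y),((top-[x,y])*s).round().tolist(),((bot-[x,y])*s).round().tolist())
    im=cv2.resize(i['color'][y:y+100,x:x+80,::-1],None,fx=s,fy=s,interpolation=cv2.INTER_CUBIC)
    for a,col in((top,(0,255,0)),(bot,(255,255,0))):cv2.polylines(im,[np.int32((a-[x,y])*s+2)],True,col,1)
    out.append(im)
cv2.imwrite(f'pics/{t}.png',np.hstack(out))
E
python3 look2.py w5
```

```text
7.9 [ 0.49286463 -0.2413002   0.08698092] [[0.255, 0.967, 0.001], [0.967, -0.255, -0.001], [-0.0, 0.001, -1.0]]
c [ 0.54747704 -0.25671946  0.0590592 ]
side (289, 225) [[82.0, 80.0], [334.0, 101.0], [351.0, 390.0], [72.0, 365.0]] [[79.0, 106.0], [328.0, 127.0], [345.0, 416.0], [69.0, 390.0]]
scene (50, 160) [[435.0, 180.0], [241.0, 368.0], [-72.0, 264.0], [144.0, 99.0]] [[445.0, 213.0], [256.0, 402.0], [-53.0, 298.0], [158.0, 131.0]]
```

View pics/w5.png

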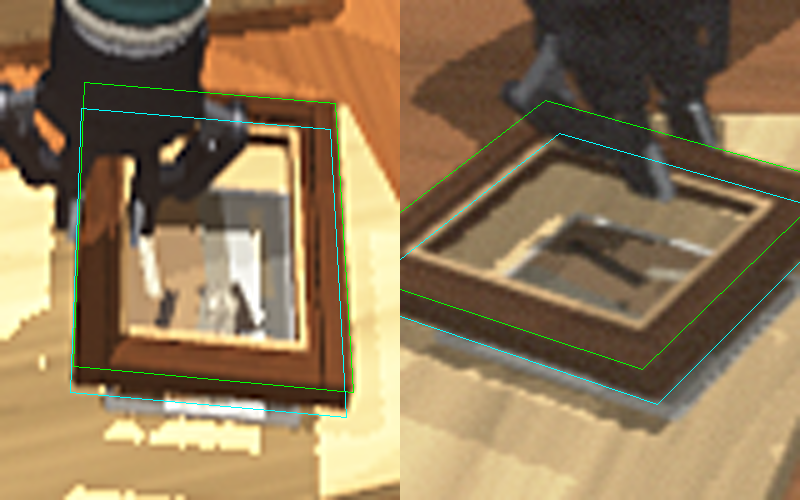

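In both views the predicted outlines of the frame's top and underside lie on the real edges, so height (underside 0.059 m), level and centring are confirmed. Lowering 2.4 cm, to about 11 mm above the paint.

Call:
move_arm(moves=[[[-0.1,0.1,0.5,0,0,0,0],[-0.1,0.1,1,0,0,0,0],[-0.1,0.1,1.5,0,0,0,0],[-0.1,0.1,1.9,0,0,0,0],[-0.1,0.1,2.2,0,0,0,0],[-0.1,0.1,2.4,0,0,0,0],[-0.1,0.1,2.4,0,0,0,0],[-0.1,0.1,2.4,0,0,0,0],[-0.1,0.1,2.4,0,0,0,0],[-0.1,0.1,2.4,0,0,0,0]]])

```text
t: 9.0
position: [0.4932, -0.2424, 0.0626]
tool_rot: [[0.255, 0.967, 0.001], [0.967, -0.255, -0.0], [-0.0, 0.001, -1.0]]
force: [-0.9, 0.3, -2.3]
width: 0.0242
```

```bash
python3 look2.py w6; python3 look.py w7
```

```text
9.0 [ 0.49324342 -0.24239398  0.06257438] [[0.255, 0.967, 0.001], [0.967, -0.255, -0.0], [-0.0, 0.001, -1.0]]
c [ 0.54783362 -0.25780683  0.03460575]
side (289, 231) [[80.0, 81.0], [329.0, 102.0], [346.0, 390.0], [69.0, 365.0]] [[77.0, 106.0], [323.0, 127.0], [339.0, 415.0], [66.0, 390.0]]
scene (53, 168) [[429.0, 177.0], [240.0, 366.0], [-68.0, 262.0], [142.0, 95.0]] [[439.0, 209.0], [254.0, 399.0], [-50.0, 294.0], [155.0, 127.0]]
9.1 [ 0.49318001 -0.24234278  0.06247048] [[0.255, 0.967, 0.0], [0.967, -0.255, -0.0], [-0.0, 0.0, -1.0]] 0.02443674217644913 [-0.60503689  0.04495176 -1.52650099]
```

View pics/w6.png

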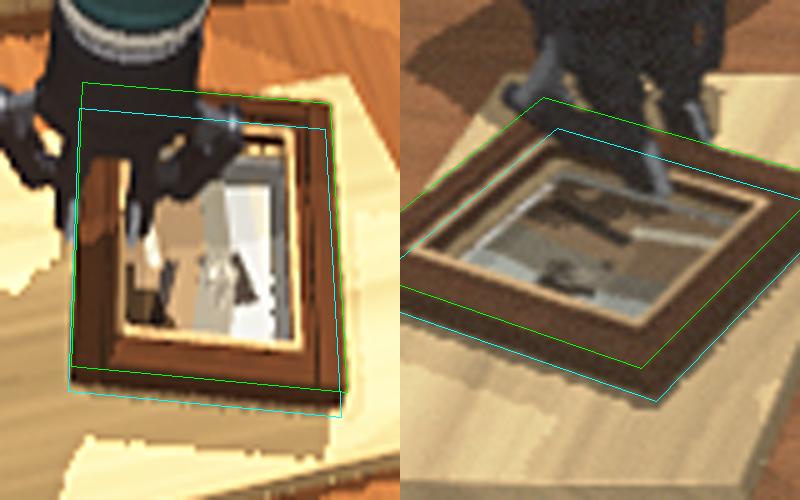

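View pics/w7m.png

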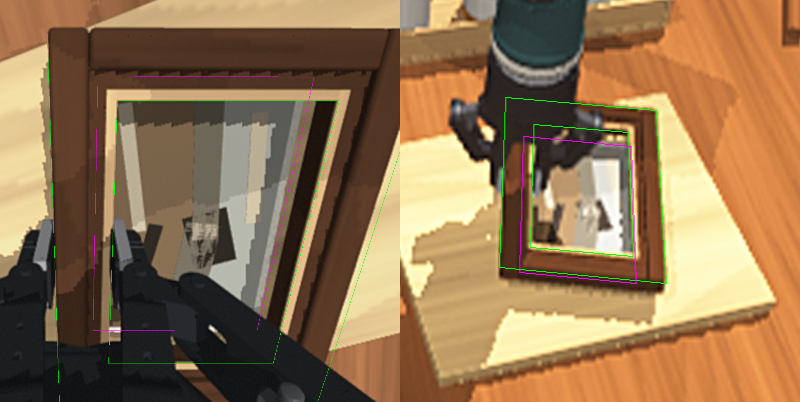

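The frame and sketch outlines agree in all three views, and the arm is still. Handing in.

```bash
python3 -c "
from cell import r
o=r.get_obs();print(o['t'],o['position'],o['width'],abs(o['dq']).max() if hasattr(o['dq'],'max') else o['dq']);print(r.close_job())"
```

```text
9.2 [ 0.49314762 -0.24231025  0.06242408] 0.02407515388518186 0.0025762783087369826
the job is handed in; nothing more can be done
None
```

I gripped the large dark frame by its near long moulding and carried it over the caddy with the underside about 24 cm above the table. I handed the job in at 9.2 s with the frame held still over the sketch; `r.close_job()` gave no verdict.

- **Position:** by my measurements the frame's underside is about 10.5 mm above the paint. Its centre is within about 1 mm of the sketch's, it is square to within about 0.3° and it is level to about 0.1°.
- **Agreement between views:** the predicted frame outlines matched the scene, side and wrist pictures to about 1–2 mm. An earlier side-view overlay, taken higher up, had seemed a few mm off. Lower down the difference was gone.
- **Not checked:** after crossing I took no close picture of the small frame, tin, jar and bottle. I relied on clearance there, about 3.5 cm over the brushes. The force readings showed no sign of a bump.

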